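# Tilt the locking bar out of the flap bin

## Task

Lift the pine flap of the shallow bin by its knob, lean it back against its rest rail and let go of it. The steel locking bar in the bin is longer than the opening: slide its near end up under the fixed board at the robot's end, tilt its far end up through the opening, and draw it out diagonally. Finish while still holding the bar in the gripper, still, with all of it at least 10 cm above the bin's top; leave the flap leaning and the padlock, hinges and catch where they lie.

Things in the scene. Friction and masses are not known exactly. Their poses are not given: they have to be found in the camera images.
- bin: Fixed shallow pine bin. Origin on the counter below the middle of its inside; x along its length away from the robot, y left to the flap's hinge, z up. In mm: outside x -170 to 170, y -75 to 125, top z 66. Inside x -160 to 160, y -65 to 65, floor z 8. A staple juts 26 out of the right side at x 30, z 35.
- opening (a point): Centre of the bin's only opening, 200 x 130 mm (bin x -70 to 130, y -65 to 65), in the fixed 8 mm top board (z 58 to 66); the point lies on the board's upper face. Inside, 90 mm at the near end and 30 mm at the far end lie under the board, 50 mm high between floor and board. Its diagonal (239 mm) is shorter than the bar.
- flap (a joint): Angle of the pine flap, rad: 0 closed flat, 1.57 upright, 2.0 leaning on the rest rail (stop). Light friction and damping: let go it falls shut below about 1.6, and above that sinks slowly back on to the rail. 250 x 200 x 12 mm, 0.35 kg; closed it covers bin x -95 to 155, y -80 to 120, z 66 to 78 mm.
- flap_hinge (a point): On the flap's hinge line, which runs along the bin's x axis at bin y 120, z 66 mm; this point is at bin x 30.
- flap_knob (a point): Centre of the flap's knob: a dowel 24 mm thick, 30 mm long, parallel to the hinge line, on a 12 mm stem, 30 mm above the flap's upper face, 175 mm from the hinge line, 25 mm from the free edge (closed: bin x 30, y -55, z 108). Pinched by its flat ends it turns between the fingers, so the tool may point down all through the swing.
- bar: Steel locking bar, loose, 260 mm long, 24 mm wide, 14 mm tall, 0.25 to 0.5 kg, with a 40 x 10 mm slot near its far end. Origin at the centre of its underside, x along its length away from the robot (far end +x), z up. It starts lying flat on the bin's floor about along the bin, its near end 8 to 45 mm from the inner face of the near wall.
- bar_near (a point): Centre of the bar's end face nearer the robot (bar x -130, z 7 mm).
- bar_far (a point): Centre of the bar's far end face (bar x 130, z 7 mm).
- padlock: Bystander: stainless steel disc padlock lying flat, 70 mm across, 26 mm tall. Origin at the centre of its underside.
- hinge_a: Bystander: olive-painted parliament hinge lying flat, 75 x 82 mm, 11 mm tall. Origin under its middle.
- hinge_b: Bystander: second olive-painted parliament hinge, the same size. Origin under its middle.
- catch: Bystander: copper-plated cupboard catch lying flat, 50 x 22 mm, 15 mm tall. Origin under its middle.
- rest_rail (a point): Middle of the rest rail that the open flap leans on: 16 mm round wood, 260 mm long along the bin's x (bin x -100 to 160), at bin y 188, z 167 mm, on two posts.

How it is judged:
By the outcome, as a careful person would: the job done as asked, in the order asked, and still so for the second after the job is handed in, while the arm keeps its last pose, push and grip.
It also fails if it takes over 61 s, if anything falls off the work surface, if the arm or the gripper's body presses on something with over 40 N, if the wrist force passes 120 N, or if a joint passes its speed limit or range.

## Robot

A 6-joint arm with a two-finger parallel gripper is mounted at the origin on the work surface. World frame = base frame: x ahead of the robot, y to its left, z up, the work surface at z = 0. Lengths are in m, angles in rad, forces in N, time in s.
With the tool pointing down it reaches from about 0.35 to 0.975 m from the base axis. Payload 7.1 kg.
Tool frame: the origin (TCP) lies midway between the tips of the shut fingers; the grasp point (between the pads) lies 19 mm behind it; z points along the fingers, y is the line along which they close (so a half turn about z gives the same grasp; the last joint's range is limited). The gripper opens to 88 mm and grips with 3 to 60 N. Pads are 20 mm wide; open, the fingers measure 115 mm over their backs; the gripper's body (75 mm by 178 mm) begins 61 mm behind the grasp point.
Start: joints at [-1.163, 0.423, 1.63, -0, 1.089, -0.019], TCP at [0.259, -0.569, 0.185] pointing down, gripper open.
Joint ranges: [-3, 3], [-0.9, 2.11], [0.09, 2.58], [-1.31, 4.45], [0.11, 2.69], [-2.54, 2.54]. Speed limits (rad/s): [2.39, 2.39, 3.01, 3.14, 3.14, 3.14].

## Interface

Orientations are given as a unit quaternion [w, x, y, z].
In Python, from station import move_pose, movel, movej, command_gripper, wait, inverse_kinematics, read_camera, camera_info, MotionError, job_done, get_time, get_joint_pos, get_qvel, get_effort, get_tcp_pos, get_ee_rot, get_ft_force, get_ft_torque, get_grip_width, get_finger_force gives the robot as it stands. Calls block until the motion is done:
- move_pose(position, orientation): joint-space move of the TCP to a pose.
- movel(position, frame=None, v=0.15, until_force=None): straight line of the TCP; frame=None keeps the orientation; v is the mean speed in m/s. With until_force (N) it stops when the force on the tool has changed by that much, and returns True; else False.
- movej(angles): joint-space move.
- command_gripper(opening): opening from 0.0 (shut) to 1.0 (fully open); the grip force is fixed at half the most; returns when the fingers have stopped.
- wait(seconds).
- inverse_kinematics(position, orientation): joint angles nearest the present ones, or None.
- read_camera(name): name is "side" or "top" or "wrist"; returns the picture (384x512x3 uint8, red, green, blue); there is no depth.
- camera_info(name): a dict with "intrinsics" (3x3 intrinsics, pixels), "T" (4x4, takes a point from camera to world coordinates); the wrist camera has in their place "tool_from_camera" (4x4, takes a point from camera to tool coordinates, whose origin is the TCP and whose axes are the flange's). Camera axes: x right, y up, looking along -z (the intrinsics and any distortion apply to the point x, -y, -z); pixel columns grow to the right and rows downward; lengths in m; the calibration is good to about 2 mm. The wrist camera is an equidistant fisheye: a pixel r from the principal point sees the ray r / f radians off the axis. A picture is of the moment at which its call begins: read the wrist's pose just before it. camera_info takes no time and is no camera call.
A pose or a line that the arm cannot do raises MotionError and nothing moves.
- job_done(): hands the job in; it is judged then, once.
Readings, each from a call of its own:
- get_time(): time.
- get_joint_pos(): joint angles.
- get_qvel(): joint speeds.
- get_effort(): joint torques, N m.
- get_tcp_pos(): TCP position.
- get_ee_rot(): TCP orientation.
- get_ft_force(): force on the tool from outside, world axes, zero at the start.
- get_ft_torque(): the same for the moment, N m.
- get_grip_width(): opening from 0.0 (shut) to 1.0 (fully open).
- get_finger_force(): force on a finger pad.
Only numpy, scipy, OpenCV 4.12 (cv2) and the standard library are available. Lean on these libraries where they do the work, as an engineer would, in place of code of your own. Each camera call takes 0.05 s, during which the arm holds its last target. There are 200 camera calls.

## Working session

There is one attempt and no reset: what is moved stays moved. The work goes in short steps, each a Python script; the robot and the scene stay as the last script left them, time stands still between calls to the robot, and variables do not carry over. Pictures are saved under pics/ and viewed, at most 10 in all, crops included, and the job is handed in when it is done.

```bash
mkdir -p pics; ls; python3 - <<'E'
from station import *
import cv2,numpy as np
for n in("top","side"):
    im=read_camera(n); cv2.imwrite(f"pics/{n}0.png",im[...,::-1]); i=camera_info(n); print(n,np.round(i["intrinsics"],1).tolist(),np.round(i["T"],3).tolist(),i.keys())
print(camera_info("wrist"), get_time(),get_ee_rot())
E
```

```text
pics
top [[485.4, 0.0, 258.5], [0.0, 485.4, 189.5], [0.0, 0.0, 1.0]] [[0.047, 0.974, -0.224, 0.281], [-0.999, 0.045, -0.013, -0.057], [-0.002, 0.224, 0.975, 1.402], [0.0, 0.0, 0.0, 1.0]] dict_keys(['intrinsics', 'T'])
side [[404.5, 0.0, 263.5], [0.0, 404.5, 197.2], [0.0, 0.0, 1.0]] [[0.962, 0.196, -0.188, 0.38], [-0.272, 0.68, -0.681, -0.675], [-0.005, 0.707, 0.707, 0.77], [0.0, 0.0, 0.0, 1.0]] dict_keys(['intrinsics', 'T'])
{'intrinsics': array([[297.31863964,   0.        , 254.7230803 ],
       [  0.        , 297.31863964, 186.13773171],
       [  0.        ,   0.        ,   1.        ]]), 'tool_from_camera': array([[ 2.64797357e-04,  9.54190021e-01,  2.99201161e-01,
         8.18770326e-02],
       [ 9.99999905e-01, -1.49185004e-04, -4.09244703e-04,
         1.72790145e-05],
       [-3.45860885e-04,  2.99201241e-01, -9.54189970e-01,
        -1.99612487e-01],
       [ 0.00000000e+00,  0.00000000e+00,  0.00000000e+00,
         1.00000000e+00]])} 0.1 [-6.57637409e-04  9.77312984e-01  2.11799154e-01 -1.34470165e-04]
```

View pics/top0.png

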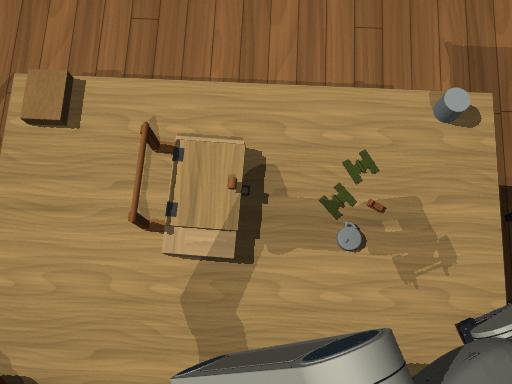

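View pics/side0.png

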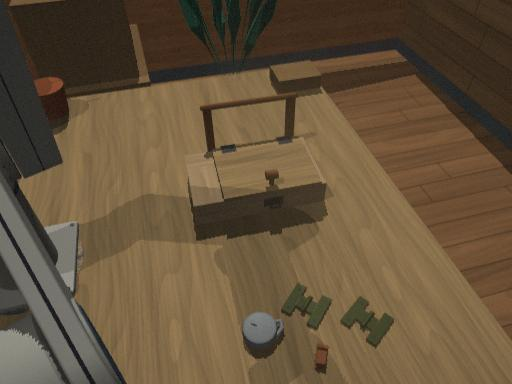

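The top view shows the bin at about columns 163-245, rows 135-260, with the knob at (232,183) and the rail from (135,217) to (146,125). In the side view the knob is at (271,175). I'll enlarge both to get precise points.

```bash
python3 - <<'E'
import cv2,numpy as np
a=cv2.imread("pics/top0.png")[115:270,120:260]; b=cv2.imread("pics/side0.png")[85:240,180:335]
f=lambda x:cv2.resize(x,None,fx=2.7,fy=2.7,interpolation=cv2.INTER_CUBIC)
cv2.imwrite("pics/zoom.png",np.hstack([f(a),f(b)])); 
for n,roi in(("top",(165,200,220,250)),("side",(160,190,255,290))):
    im=cv2.imread(f"pics/{n}0.png"); h=cv2.cvtColor(im,cv2.COLOR_BGR2HSV).astype(int)
    r0,r1,c0,c1=roi; m=(h[...,0]<13)&(h[...,1]>105); m[:r0]=0;m[r1:]=0;m[:,:c0]=0;m[:,c1:]=0
    ys,xs=np.nonzero(m);print(n,len(xs),xs.mean(),ys.mean(),xs.min(),xs.max(),ys.min(),ys.max())
E
```

```text
top 5 234.8 184.0 232 236 181 188
side 4 271.0 176.0 270 273 172 183
```

View pics/zoom.png

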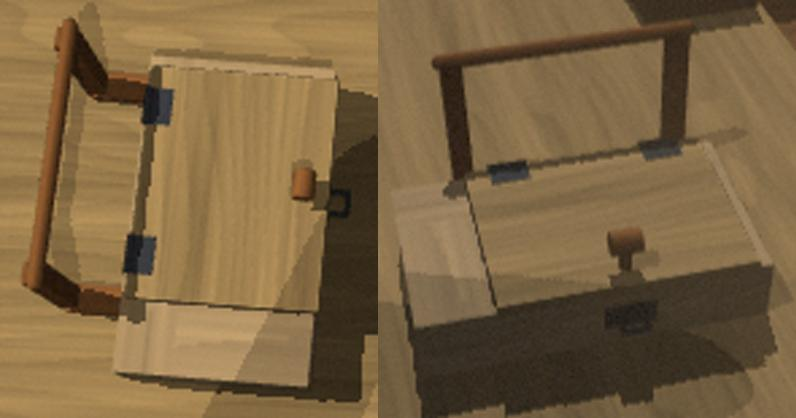

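The zoom shows the flap corners, bin near corners, knob and rail ends clearly in both views, e.g. knob at zoom (303,183) in top and (626,242) in side. I'll fit the bin pose (x, y, yaw) from these points.

```bash
cat > h.py <<'E'
from station import *
import numpy as np, cv2
from scipy.optimize import least_squares
from scipy.spatial.transform import Rotation as R
def proj(n,P):
    i=camera_info(n);T=np.array(i["T"]);K=np.array(i["intrinsics"])
    c=(np.asarray(P)-T[:3,3])@T[:3,:3]; c=c*[1,-1,-1]; u=c@K.T; return u[:,:2]/u[:,2:]
def b2w(p,q): # bin mm -> world m
    c,s=np.cos(q[2]),np.sin(q[2]); p=np.atleast_2d(p)/1000.
    return np.c_[q[0]+c*p[:,0]-s*p[:,1], q[1]+s*p[:,0]+c*p[:,1], p[:,2]]
def quat(Rm): x=R.from_matrix(Rm).as_quat(); return [x[3],x[0],x[1],x[2]]
E
python3 - <<'E'
from h import *
M=np.array([[-95,-80,78],[155,-80,78],[155,120,78],[-95,120,78],[-170,125,66],[-170,-75,66],[30,-55,108],[-100,188,167],[160,188,167]])
t=np.array([[318,311],[337,80],[152,66],[137,299],[116,373],[308,386],[303,183],[34,280],[68,27]])/2.7+[120,115]
s=(np.array([[497,307],[768,264],[708,142],[467,182],[393,190],[417,327],[626,242],[438,62],[688,27]])-[378,0])/2.7+[180,85]
f=lambda q:np.r_[proj("top",b2w(M,q))-t,proj("side",b2w(M,q))-s]
r=least_squares(lambda q:f(q).ravel(),[.6,.1,0.],loss="soft_l1");print(r.x);print(f(r.x).round(1).tolist())
print(R.from_quat(np.array(get_ee_rot())[[1,2,3,0]]).as_matrix().round(3))
print(b2w([[30,-55,108]],r.x))
E
```

```text
[ 0.56746192  0.08775221 -0.02908872]
[[0.7, -0.9], [1.1, -1.8], [0.1, -1.6], [-4.6, -1.9], [-1.1, -1.8], [0.4, -1.1], [0.5, -0.8], [0.6, -0.3], [0.9, -1.6], [-0.5, 0.7], [-2.6, -0.9], [-4.4, -2.0], [-2.1, -3.1], [-1.7, 0.5], [-1.6, 0.9], [-0.6, 0.1], [-0.3, 0.4], [-0.9, 0.5]]
[[ 0.91   0.414 -0.001]
 [ 0.414 -0.91   0.001]
 [ 0.    -0.001 -1.   ]]
[[0.59584957 0.03190293 0.108     ]]
```

```bash
python3 - <<'E'
from h import *
M=np.array([[-95,-80,78],[155,-80,78],[-170,125,66],[-170,-75,66],[30,-55,108],[-100,188,167],[160,188,167]])
t=np.array([[318,311],[337,80],[116,373],[308,386],[303,183],[34,280],[68,27]])/2.7+[120,115]
s=(np.array([[497,307],[768,264],[393,190],[417,327],[626,242],[438,62],[688,27]])-[378,0])/2.7+[180,85]
f=lambda q:np.r_[proj("top",b2w(M,q))-t,proj("side",b2w(M,q))-s]
r=least_squares(lambda q:f(q).ravel(),[.6,.1,0.],loss="soft_l1");q=r.x;print(q,np.abs(f(q)).mean());np.save("q.npy",q)
print(f(q).round(1).tolist())
c,s_=np.cos(q[2]),np.sin(q[2])
ex=np.array([c,s_,0]);ey=np.array([-s_,c,0]);ez=np.array([0,0,1.])
for sg in(1,-1):
    Q=quat(np.c_[sg*ey,sg*ex,-ez])
    for b in([30,-55,180],[30,-55,89],[30,231,189],[30,240,300]):
        j=inverse_kinematics(b2w(b,q)[0],Q);print(sg,b,None if j is None else np.round(j,2))
for sg in(1,-1):
    Q=quat(np.c_[sg*ex,-sg*ey,-ez])
    for b in([0,0,150],[0,0,10],[-30,0,50]):
        j=inverse_kinematics(b2w(b,q)[0],Q);print("bar",sg,b,None if j is None else np.round(j,2))
E
```

```text
[ 0.56759334  0.08875791 -0.02854581] 0.8506130806409199
[[0.3, -1.0], [0.7, -1.9], [-1.4, -1.8], [0.1, -1.1], [0.2, -0.9], [0.2, -0.3], [0.4, -1.6], [-0.5, 0.4], [-2.7, -1.2], [-1.7, 0.3], [-1.6, 0.6], [-0.7, -0.1], [-0.4, 0.2], [-1.0, 0.3]]
1 [30, -55, 180] [ 0.04  0.39  1.7  -0.    1.06  0.06]
1 [30, -55, 89] [ 0.04  0.5   1.76 -0.    0.88  0.06]
1 [30, 231, 189] [ 0.47  0.5   1.49 -0.    1.15  0.5 ]
1 [30, 240, 300] [ 0.48  0.42  1.36 -0.    1.36  0.51]
-1 [30, -55, 180] None
-1 [30, -55, 89] None
-1 [30, 231, 189] None
-1 [30, 240, 300] None
bar 1 [0, 0, 150] [ 0.13  0.39  1.77 -0.    0.98  1.73]
bar 1 [0, 0, 10] [ 0.13  0.6   1.83 -0.    0.71  1.73]
bar 1 [-30, 0, 50] [ 0.14  0.5   1.89 -0.    0.75  1.74]
bar -1 [0, 0, 150] [ 0.13  0.39  1.77 -0.    0.98 -1.41]
bar -1 [0, 0, 10] [ 0.13  0.6   1.83 -0.    0.71 -1.41]
bar -1 [-30, 0, 50] [ 0.14  0.5   1.89 -0.    0.75 -1.4 ]
```

```bash
python3 - <<'E'
from h import *
q=np.load("q.npy");c,s=np.cos(q[2]),np.sin(q[2])
ex=np.array([c,s,0]);ey=np.array([-s,c,0]);ez=np.array([0,0,1.])
Q=quat(np.c_[ey,ex,-ez]); W=lambda *b:b2w(b,q)[0]
move_pose(W(30,-55,190),Q); cv2.imwrite("pics/wk.png",read_camera("wrist")[...,::-1])
f0=np.array(get_ft_force())
print("touch",movel(W(30,-55,91),v=0.12,until_force=8),get_tcp_pos(),W(30,-55,91))
command_gripper(0.0);print("w",get_grip_width()*88,get_finger_force(),get_tcp_pos())
for th in np.linspace(0,1.93,10)[1:]:
    movel(W(30,120-175*np.cos(th)+42*np.sin(th),66+175*np.sin(th)+42*np.cos(th)-17),v=0.14)
    print(round(th,2),round(get_grip_width()*88,1),np.round(np.array(get_ft_force())-f0,1),round(get_time(),2))
cv2.imwrite("pics/side1.png",read_camera("side")[...,::-1])
E
```

```text
touch False [0.59663715 0.0329245  0.09163733] [0.59601131 0.03292406 0.091     ]
w 0.4189539294561571 0.0 [0.59603295 0.03292054 0.09100015]
0.21 0.7 [-0.3 -0.8  0.8] 5.34
0.43 0.5 [-0.7  0.6  0.5] 5.77
0.64 0.4 [-0.6 -0.6 -0.2] 6.19
0.86 0.4 [-1.1 -0.7  0.6] 6.62
1.07 0.9 [-0.1 -1.   0.1] 7.04
1.29 0.7 [-0.7 -0.9  0.1] 7.47
1.5 0.6 [-1.3  0.5  0.3] 7.89
1.72 0.6 [-1.1 -0.5  1.1] 8.32
1.93 0.0 [-1.  -0.3  0.7] 8.74
```

View pics/side1.png

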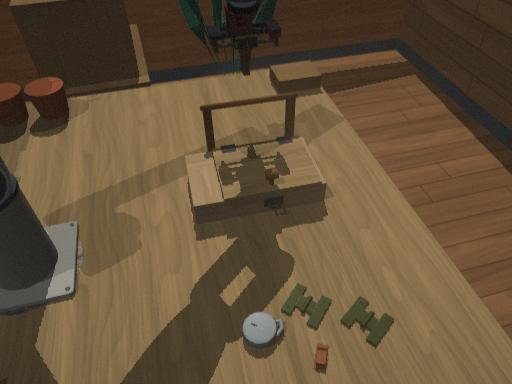

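The side view shows the flap still closed with its knob at (271,174), so the fingers shut on nothing. I'll check the wrist hover picture.

View pics/wk.png

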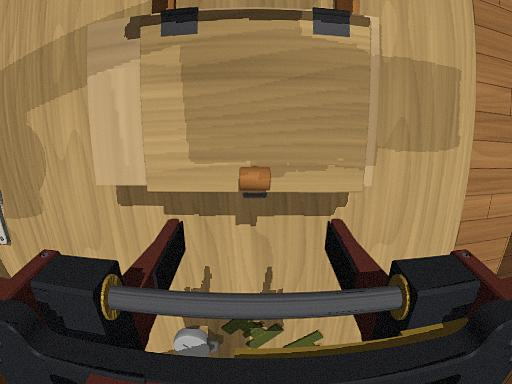

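The wrist view has the knob at (255,179), apparently under the TCP, while the open fingertips are at about row 220. I'll go back down and look at the low pose, open and shut, before swinging.

```bash
python3 - <<'E'
from h import *
q=np.load("q.npy");c,s=np.cos(q[2]),np.sin(q[2])
ex=np.array([c,s,0]);ey=np.array([-s,c,0]);ez=np.array([0,0,1.])
Q=quat(np.c_[ey,ex,-ez]); W=lambda *b:b2w(b,q)[0]
i=camera_info("wrist");T=np.array(i["tool_from_camera"]);K=i["intrinsics"]
d=np.array([255-K[0,2],179-K[1,2]]);r=np.hypot(*d);a=r/K[0,0]
v=np.array([np.sin(a)*d[0]/r,-np.sin(a)*d[1]/r,-np.cos(a)]); v=T[:3,:3]@v
k=(0.082-T[2,3])/v[2]; print("knob rel tool at knob height",T[:3,3]+k*v)
p=np.array(get_tcp_pos()); movel(p+[0,0,.1],v=.2); move_pose(W(30,-55,190),Q); command_gripper(1.0); print(get_grip_width())
movel(W(30,-55,91),v=.12); a=read_camera("side"); b=read_camera("wrist")
f0=np.array(get_ft_force());command_gripper(0.0);print(get_grip_width(),get_finger_force(),get_ft_force()-f0);c_=read_camera("side");t=get_time();print(t,get_tcp_pos(),get_ee_rot(),Q)
z=lambda x:cv2.resize(x[130:230,200:340],None,fx=2.8,fy=2.8,interpolation=cv2.INTER_CUBIC)
im=np.hstack([z(a),z(c_)]); cv2.imwrite("pics/low.png",im[...,::-1]);cv2.imwrite("pics/lowW.png",b[...,::-1])
E
```

```text
knob rel tool at knob height [ 0.00122895 -0.00028098  0.082     ]
0.9998318032964177
0.0052549389056342 0.0 [0.96990772 0.22218173 0.41928068]
14.4167 [0.59599197 0.03294156 0.09099376] [-1.72707380e-05  7.17119930e-01  6.96949786e-01 -1.30060757e-05] [np.float64(0.0), np.float64(0.7171268826546655), np.float64(0.6969426333450995), np.float64(0.0)]
```

View pics/low.png

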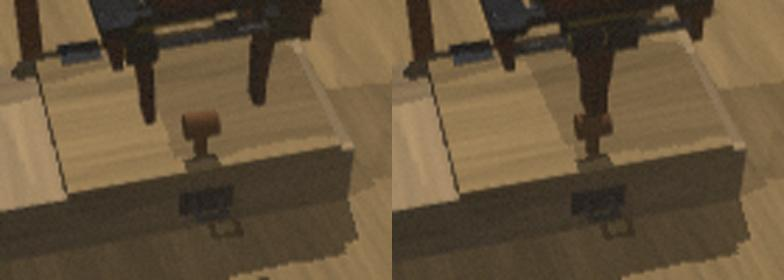

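The side crops show the shut fingertips ending on top of the knob, at zoom (590,118) with the knob at (592,125). The real tips therefore look about 30 mm short of the stated TCP, and I'll measure that.

```bash
python3 - <<'E'
from h import *
q=np.load("q.npy");n=np.array([-np.sin(q[2]),np.cos(q[2]),0])
i=camera_info("side");T=i["T"];K=i["intrinsics"]
for nm,u in(("L",(150,122)),("R",(258,103)),("knob",(203,125)),("shut",(592,118))):
    x=(u[0]%392)/2.8+200;y=u[1]/2.8+130
    v=T[:3,:3]@np.array([(x-K[0,2])/K[0,0],-(y-K[1,2])/K[1,1],-1])
    p0=b2w([30,-55,0],q)[0]; k=((p0-T[:3,3])@n)/(v@n); P=T[:3,3]+k*v
    d=P-np.r_[q[:2],0];print(nm,(d@[np.cos(q[2]),np.sin(q[2]),0]*1000).round(1),(P[2]*1000).round(1))
E
```

```text
L -14.0 120.8
R 83.0 121.5
knob 33.3 106.8
shut 30.5 115.6
```

```bash
python3 - <<'E'
from h import *
q=np.load("q.npy"); W=lambda *b:b2w(b,q)[0]
command_gripper(1.0)
print(movel(W(30,-55,45),v=.04,until_force=5),get_tcp_pos(),get_ft_force())
p=np.array(get_tcp_pos()); p[2]+=.010; movel(p,v=.1)
command_gripper(0.0); print(get_grip_width()*88,get_finger_force(),get_time(),get_tcp_pos())
E
```

```text
False [0.59627392 0.03293613 0.04529122] [-0.68820856  0.40112455 -0.15781795]
30.10049335386328 30.000358521938324 18.2667 [0.59585523 0.03294554 0.05525391]
```

```bash
python3 - <<'E'
from h import *
a=read_camera("side")
im=cv2.resize(a[110:230,190:340],None,fx=4,fy=4,interpolation=cv2.INTER_CUBIC); cv2.imwrite("pics/grip.png",im[...,::-1])
E
```

```text
(no output)
```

View pics/grip.png

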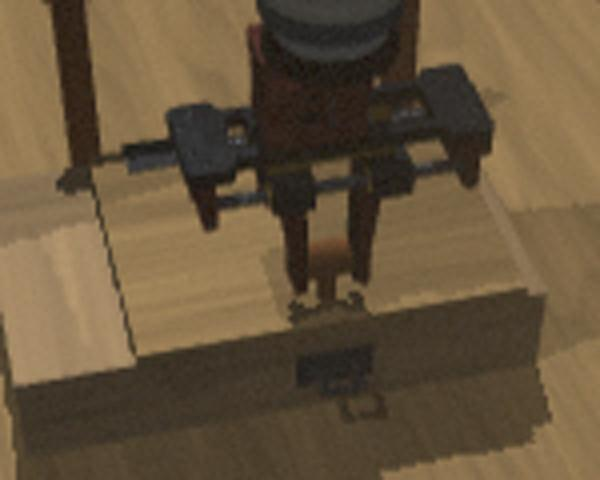

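The fingers now hold the lower part of the knob ends, at (300,270) and (365,265). The gripper body sits only about 37 mm above the knob, so I'll regrip 9 mm higher for edge clearance and then swing.

```bash
python3 - <<'E'
from h import *
q=np.load("q.npy"); W=lambda *b:b2w(b,q)[0]
command_gripper(0.7); p=np.array(get_tcp_pos()); p[2]=.0645; movel(p,v=.1); command_gripper(0.0)
w=get_grip_width()*88; print(w); assert 28<w<33
f0=np.array(get_ft_force()); ok=True
for th in np.linspace(0,1.86,9)[1:]:
    movel(W(30,120-175*np.cos(th)+42*np.sin(th),66+175*np.sin(th)+42*np.cos(th)-43.5),v=0.14)
    w=get_grip_width()*88; print(round(th,2),round(w,1),np.round(np.array(get_ft_force())-f0,1))
    if w<27: ok=False;break
print(get_time())
if ok:
    command_gripper(1.0); p=np.array(get_tcp_pos()); movel(p+[0,.03,.09],v=.25); movel(p+[0,.0,.16],v=.25)
    wait(.5)
im=read_camera("top");cv2.imwrite("pics/top2.png",im[...,::-1]);im=read_camera("side");cv2.imwrite("pics/side2.png",im[...,::-1]);print(get_time())
E
```

```text
29.6254078092501
0.23 30.0 [ 1.9  3.1 -2.8]
0.46 29.7 [ 2.6  2.2 -4. ]
0.7 29.8 [ 3.7  1.1 -3.9]
0.93 29.6 [ 4.4 -0.7 -4.7]
1.16 29.8 [ 4.8 -0.3 -1.2]
1.4 29.8 [ 4.7 -0.7  4.7]
1.63 29.9 [2.5 1.2 7.6]
1.86 30.0 [3.  3.1 9.3]
23.4333
26.0333
```

View pics/side2.png

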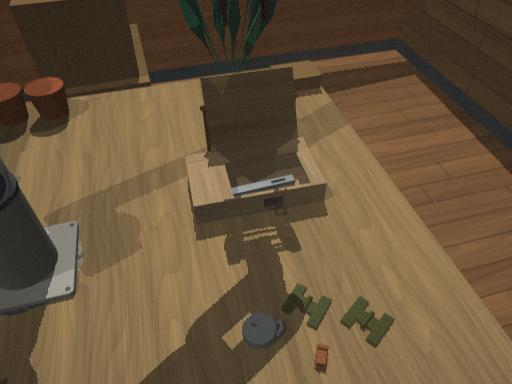

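The side view shows the flap leaning back and the bar visible from (232,190) to (295,179). Next I'll mask the bar and work out how far the gripper body sits from the fingertips.

```bash
cat >> h.py <<'E'
def ray(n,u,tcp=None,rot=None):
    i=camera_info(n);K=np.array(i["intrinsics"])
    d=np.array([u[0]-K[0,2],u[1]-K[1,2]])/K[0,0]
    if n=="wrist":
        a=np.hypot(*d);v=np.array([np.sin(a)*d[0]/a,-np.sin(a)*d[1]/a,-np.cos(a)])
        T=np.eye(4);T[:3,:3]=R.from_quat(np.array(rot)[[1,2,3,0]]).as_matrix();T[:3,3]=tcp;T=T@i["tool_from_camera"]
    else: v=np.array([d[0],-d[1],-1]);T=np.array(i["T"])
    return T[:3,3],T[:3,:3]@v
def onz(o,v,z): return o+v*(z-o[2])/v[2]
def w2b(P,q):
    d=np.asarray(P)-np.r_[q[:2],0];c,s=np.cos(q[2]),np.sin(q[2]);return np.array([c*d[0]+s*d[1],-s*d[0]+c*d[1],d[2]])*1000
def mask(im):
    h=cv2.cvtColor(im,cv2.COLOR_BGR2HSV).astype(int);b=im.astype(int)
    return ((b[...,0]>b[...,2]+4)&(h[...,2]>85)).astype(np.uint8)
def blobs(m,n=4):
    k,l,st,c=cv2.connectedComponentsWithStats(m);o=[]
    for i in sorted(range(1,k),key=lambda i:-st[i,4])[:n]:
        y,x=np.nonzero(l==i);o.append((st[i,4],cv2.boxPoints(cv2.minAreaRect(np.c_[x,y].astype(np.float32))).round(1).tolist()))
    return o
E
python3 - <<'E'
from h import *
q=np.load("q.npy");n=np.array([-np.sin(q[2]),np.cos(q[2]),0])
for nm,px in(("low bracketL",(118/2.8+200,68/2.8+130)),("lowbrR",(311/2.8+200,38/2.8+130)),("grip brL",(207/4+190,228/4+110)),("grip brR",(470/4+190,187/4+110)),("grip tipL",(297/4+190,291/4+110)),("grip tipR",(361/4+190,284/4+110)),("carr",(290/4+190,210/4+110))):
    o,v=ray("side",px);p0=b2w([30,-55,0],q)[0];P=o+v*((p0-o)@n)/(v@n);print(nm,w2b(P,q).round(1))
for nm in("top2","side2"):
    m=mask(cv2.imread(f"pics/{nm}.png"))
    for a,b in blobs(m,5): print(nm,a,b,[w2b(onz(*ray(nm[:-1],u),.022),q)[:2].round(0).tolist() for u in b])
E
```

```text
low bracketL [-39.4 -55.  185.4]
lowbrR [126.7 -55.  184.1]
grip brL [-42.  -55.  147.7]
grip brR [120.7 -55.  145.4]
grip tipL [ 12.4 -55.   84.5]
grip tipR [ 53.7 -55.   80.8]
carr [  8.4 -55.  150.9]
top2 271 [[440.0, 99.0], [456.5, 82.5], [473.5, 99.5], [457.0, 116.0]] [[357.0, -656.0], [415.0, -707.0], [363.0, -758.0], [305.0, -707.0]]
top2 182 [[209.0, 177.0], [216.0, 177.0], [216.0, 219.0], [209.0, 219.0]] [[60.0, 21.0], [62.0, 1.0], [-62.0, -11.0], [-64.0, 9.0]]
top2 153 [[32.599998474121094, 165.89999389648438], [67.80000305175781, 146.10000610351562], [71.30000305175781, 152.3000030517578], [36.0, 172.0]] [[55.0, 544.0], [123.0, 451.0], [105.0, 437.0], [37.0, 531.0]]
top2 35 [[209.6999969482422, 167.89999389648438], [211.8000030517578, 161.60000610351562], [218.39999389648438, 163.8000030517578], [216.3000030517578, 170.10000610351562]] [[88.0, 22.0], [108.0, 18.0], [102.0, -2.0], [83.0, 2.0]]
top2 10 [[208.0, 211.0], [210.0, 211.0], [210.0, 216.0], [208.0, 216.0]] [[-41.0, 14.0], [-40.0, 9.0], [-55.0, 7.0], [-55.0, 13.0]]
side2 5 [[232.6999969482422, 188.10000610351562], [235.6999969482422, 187.10000610351562], [236.0, 188.0], [233.0, 189.0]] [[-58.0, 11.0], [-50.0, 13.0], [-50.0, 9.0], [-58.0, 7.0]]
side2 3 [[247.60000610351562, 186.8000030517578], [248.60000610351562, 184.8000030517578], [249.0, 185.0], [248.0, 187.0]] [[-19.0, 6.0], [-14.0, 13.0], [-13.0, 12.0], [-18.0, 5.0]]
side2 2 [[244.0, 190.0], [244.0, 190.0], [243.0, 190.0], [243.0, 190.0]] [[-31.0, -4.0], [-31.0, -4.0], [-33.0, -3.0], [-33.0, -3.0]]
side2 1 [[292.0, 177.0], [292.0, 177.0], [292.0, 177.0], [292.0, 177.0]] [[108.0, 13.0], [108.0, 13.0], [108.0, 13.0], [108.0, 13.0]]
side2 1 [[265.0, 181.0], [265.0, 181.0], [265.0, 181.0], [265.0, 181.0]] [[32.0, 16.0], [32.0, 16.0], [32.0, 16.0], [32.0, 16.0]]
```

The fingertips sit about 35 mm behind the reported TCP, with the body well above them. The bar's far end is at about bin x 105, so its near end is already close to the near wall. I'll hover over it and measure it with the wrist camera.

```bash
python3 - <<'E'
from h import *
q=np.load("q.npy");c,s=np.cos(q[2]),np.sin(q[2])
ex=np.array([c,s,0]);ey=np.array([-s,c,0]);ez=np.array([0,0,1.])
Q=quat(np.c_[ex,-ey,-ez]); W=lambda *b:b2w(b,q)[0]
move_pose(W(0,5,270),Q); command_gripper(0.65)
p,r=get_tcp_pos(),get_ee_rot();im=read_camera("wrist")[...,::-1].copy();cv2.imwrite("pics/wb.png",im);np.savez("wb.npz",p=p,r=r)
for a,b in blobs(mask(im),5): print(a,b,[w2b(onz(*ray("wrist",u,p,r),.022),q)[:2].round(0).tolist() for u in b])
print(get_time(),w2b(get_tcp_pos(),q),get_joint_pos())
E
```

```text
258 [[173.89999389648438, 317.3999938964844], [174.0, 312.0], [288.0, 313.29998779296875], [288.0, 318.6000061035156]] [[-340.0, 170.0], [-325.0, 167.0], [-321.0, -61.0], [-336.0, -62.0]]
20 [[352.0, 300.0], [355.0, 300.0], [355.0, 309.0], [352.0, 309.0]] [[-295.0, -189.0], [-296.0, -195.0], [-321.0, -200.0], [-320.0, -193.0]]
20 [[293.0, 345.0], [307.0, 345.0], [307.0, 346.0], [293.0, 346.0]] [[-418.0, -78.0], [-421.0, -109.0], [-424.0, -110.0], [-422.0, -79.0]]
10 [[323.0, 124.0], [324.0, 123.9000015258789], [325.0, 131.89999389648438], [324.0, 132.0]] [[41.0, -100.0], [41.0, -101.0], [29.0, -103.0], [29.0, -102.0]]
10 [[217.0, 307.0], [217.39999389648438, 304.5], [224.39999389648438, 305.5], [224.0, 308.0]] [[-305.0, 78.0], [-298.0, 77.0], [-300.0, 63.0], [-307.0, 64.0]]
27.9167 [2.28193047e-02 4.99351827e+00 2.70017507e+02] [1.42951110e-01 2.62527989e-01 1.65727185e+00 2.11388892e-05
 1.22173288e+00 1.74231448e+00]
```

View pics/wb.png

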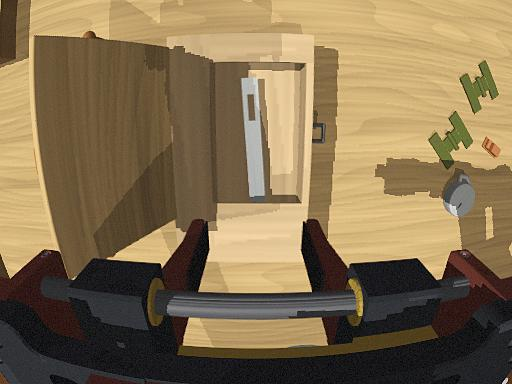

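The wrist view shows the bar at columns 242-265, from its far end at row 78 to the board edge at row 196, with the slot at (251,107). I'll extract its edges and check the opening corners against the bin pose.

```bash
python3 - <<'E'
from h import *
q=np.load("q.npy");d=np.load("wb.npz");p,r=d["p"],d["r"]
B=lambda u,z:w2b(onz(*ray("wrist",u,p,r),z),q)[:2].round(1).tolist()
for u in((302,203),(306,66),(212,203),(214,62)): print("corner",u,B(u,.066))
im=cv2.imread("pics/wb.png");h=cv2.cvtColor(im,cv2.COLOR_BGR2HSV).astype(int)
m=((h[...,1]<45)&(h[...,2]>120)).astype(np.uint8);m[:60]=0;m[205:]=0;m[:,:225]=0;m[:,285:]=0
k,l,st,_=cv2.connectedComponentsWithStats(m);i=1+np.argmax(st[1:,4]);print(st[i])
L=[];Rr=[]
for y in range(st[i,1],st[i,1]+st[i,3],8):
    x=np.nonzero(l[y]==i)[0]
    print(y,x.min(),x.max(),B((x.min()-.5,y),.022),B((x.max()+.5,y),.022))
print("far row",st[i,1],"col50",im[84,235:275].tolist()[::3])
E
```

```text
corner (302, 203) [-70.3, -64.6]
corner (306, 66) [124.3, -64.2]
corner (212, 203) [-70.3, 66.9]
corner (214, 62) [129.1, 58.9]
[ 241   77   24  120 1786]
77 252 256 [110.4, 9.3] [110.4, 1.9]
85 241 257 [98.4, 25.6] [98.3, 0.4]
93 242 258 [86.3, 24.1] [86.3, -1.1]
101 242 258 [74.3, 24.2] [74.2, -1.1]
109 243 259 [62.2, 22.8] [62.2, -2.6]
117 244 259 [50.1, 21.3] [50.1, -2.6]
125 244 260 [38.0, 21.4] [38.0, -4.2]
133 245 260 [25.8, 20.0] [25.8, -4.2]
141 245 261 [13.5, 20.0] [13.5, -5.8]
149 246 261 [1.1, 18.6] [1.1, -5.8]
157 247 262 [-11.4, 17.1] [-11.4, -7.4]
165 247 262 [-24.0, 17.2] [-24.0, -7.5]
173 248 263 [-36.9, 15.7] [-36.8, -9.2]
181 249 263 [-49.8, 14.3] [-49.8, -9.3]
189 249 264 [-63.0, 14.3] [-63.0, -11.0]
far row 77 col50 [[58, 83, 103], [60, 84, 102], [126, 135, 144], [179, 184, 180], [179, 183, 181], [183, 186, 186], [204, 206, 206], [215, 216, 214], [83, 120, 151], [86, 124, 148], [167, 216, 245], [151, 198, 230], [147, 194, 222], [151, 198, 228]]
```

The bin pose agrees to within a few mm. The bar is yawed 0.07 rad with its near end at bin (-150,-4.5), already under the near board. Next: probe down, grip, tilt and draw out, with a check at each stage.

```bash
python3 - <<'E'
from h import *
q=np.load("q.npy");yaw=q[2]+.0705;c,s=np.cos(yaw),np.sin(yaw)
bx=np.array([c,s,0]);by=np.array([-s,c,0]);ez=np.array([0,0,1.])
N=b2w([-149.5,-4.5,8],q)[0]; Lg=.135
def ori(a): x=np.cos(a)*bx+np.sin(a)*ez;z=-np.sin(a)*bx+np.cos(a)*ez;return quat(np.c_[x,-by,-z]),x,z
Q0=ori(0)[0]; G=N+Lg*bx
f=lambda z:np.r_[G[:2],z]
move_pose(f(.15),Q0); movel(f(.0),v=.12)
t=movel(f(-.045),v=.03,until_force=5);p=np.array(get_tcp_pos());print("touch",t,p,get_ft_force())
assert t
movel(f(p[2]+.002),v=.05); command_gripper(0.0)
w=get_grip_width()*88;print("w",w,get_finger_force(),get_time());assert 20<w<28
h=get_tcp_pos()[2]-.008; f0=np.array(get_ft_force())
def go(a,n,v):
    Q,x,z=ori(a);movel(n+Lg*x+h*z,frame=Q,v=v)
    print(round(a,2),round(get_grip_width()*88,1),np.round(np.array(get_ft_force())-f0,1),round(get_time(),2))
A=np.radians(17)
go(0,N+.003*ez,.05)
for k in(1,2,3,4,5): go(A*k/5,N+.003*ez+.003*bx*k/5,.08)
cv2.imwrite("pics/side3.png",read_camera("side")[...,::-1])
x=ori(A)[1];n=N+.003*ez+.003*bx
for k in(.04,.08,.115): go(A,n+k*x,.12)
cv2.imwrite("pics/side4.png",read_camera("side")[...,::-1])
n=n+.115*x
go(A,n+.1*ez,.15);go(A,n+.22*ez,.15);wait(.5)
cv2.imwrite("pics/side5.png",read_camera("side")[...,::-1]);print(get_ft_force(),get_time(),get_tcp_pos())
E
python3 - <<'E'
import cv2,numpy as np
a=[cv2.imread(f"pics/side{i}.png")[20:300,120:386] for i in(3,4,5)]
cv2.imwrite("pics/trip.png",cv2.resize(np.hstack(a),(798,280)))
E
```

```text
touch True [ 0.55277894  0.09416519 -0.02952312] [-0.85399747 -0.62791545  4.79203654]
w 23.832940251680224 29.99522030353546 31.7
0 23.8 [ 0.2 -1.2 -2.1] 31.95
0.06 23.8 [ 0.3 -1.4 -2.4] 32.21
0.12 23.6 [-0.9 -1.5 -1. ] 32.47
0.18 23.7 [-1.3 -2.2 -1.1] 32.73
0.24 23.7 [ 0.4 -0.8 -2.4] 32.98
0.3 24.1 [-1.  -2.  -1.7] 33.23
0.3 23.5 [-0.5 -1.6 -2. ] 33.77
0.3 23.7 [-0.8 -1.  -1.7] 34.25
0.3 24.0 [-1.  -1.8 -2.7] 34.69
0.3 23.6 [ 0.  -2.  -2.5] 35.56
0.3 24.1 [-0.4 -1.6 -1.8] 36.51
[-0.0480147  -0.49488247 -3.195643  ] 37.0583 [0.67027668 0.09912082 0.27005667]
```

View pics/trip.png

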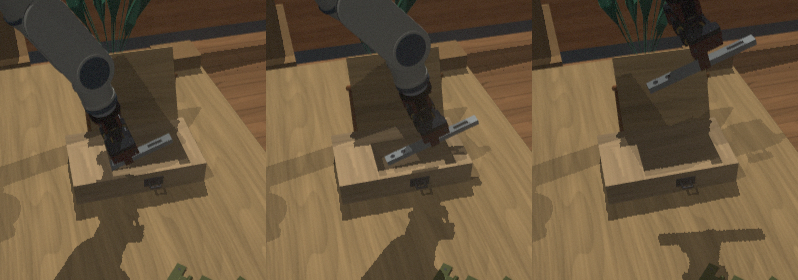

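The bar is out, held tilted with its near end at about z 0.26 m, the flap is leaning on its rail, and nothing else has been touched. I'm handing it in.

```bash
python3 -c "
from station import *
print(get_grip_width()*88,abs(get_qvel()).max());print(job_done())"
```

```text
24.004843035721784 0.002625840278780064
the job is handed in; nothing more can be done
None
```

The job is handed in at about 37 s: the flap leans on its rest rail, and the bar is held still in the gripper with its lowest end about 20 cm above the bin's top; the first grasp at the knob missed because the fingertips sit about 35 mm short of the stated tool point.

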